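Hang a phone carrier on the repair queue rail

ROBOT

A 6-joint arm with a two-finger parallel gripper is mounted at the origin on the work surface. World frame = base frame: x ahead of the robot, y to its left, z up, the work surface at z = 0. Lengths are in m, angles in degrees, forces in N, time in s.
With the tool pointing down it reaches from about 0.25 to 0.725 m from the base axis. Payload 9.7 kg.
Tool frame: the origin (TCP) lies at the centre of the arm's flange, where the gripper is bolted on; the fingertips stand 173 mm ahead of it and the grasp point (between the pads) lies 155 mm ahead of it; z points along the fingers, y is the line along which they close (so a half turn about z gives the same grasp; the last joint's range is limited). The gripper opens to 85 mm and grips with 20 to 120 N. Pads are 22 mm wide; open, the fingers measure 114 mm over their backs; the gripper's body (76 mm by 85 mm) begins 54 mm behind the grasp point. The pads swing forward as they close: fully open they stand 13 mm farther back than shut.
Start: joints at [-64.63, 4.979, 10.078, 95.1, 0, 90], TCP at [0.236, -0.497, 0.405] pointing down, gripper open.
Joint ranges: [-179.16, 179.16], [-48.56, 103.87], [-65.8, 70.77], [-126.05, 130.52], [-82.76, 87.17], [-180, 180]. Speed limits (degrees/s): [127.2, 127.2, 147.25, 180, 180, 180].

INTERFACE

Orientations are given as [roll, pitch, yaw] about the fixed x, y, z axes, in that order (R = Rz(yaw) Ry(pitch) Rx(roll)).
In Python, from workcell import monitor, camera, get_calibration, bot gives the robot as it stands.
- The arm moves only by the tool carry_out, never from a script. Its argument "targets" is text: rows parted by semicolons, each of 7 numbers parted by spaces: the shift along the tool's x, y, z in units of 0.04 m (1.0 is 0.04 m), then the turn, a rotation vector about the tool's x, y, z in units of 0.1 rad (1.0 is 0.1 rad), then the opening, from -1 (shut) to 1 (fully open), so that 0 is half open. A call has exactly 8 rows; each row shifts and turns the commanded pose from where the row before left it, along the tool's axes as they then stand; what a row does not reach is not made up. A row lasts 1/12 s, in which the tool goes at most 41.7 mm and 7.16 degrees, less where a joint would pass 70% of its speed; a pose out of reach is approached as far as the arm can. A call with a number of a shift or a turn outside -1 to 1 is refused whole. A call with a gripper value outside its range is refused whole. The fingers move at their own pace and stop on an object; "newtons" is the grip in N (left out, the last holds). Time passes only in rows, so rows that do not move let the fingers close, or fill a call up. It gives the time, the measured TCP pose, the force, the opening and the grip force at its end, in the units of the state.
- monitor.get_obs(): the state, without advancing time (a new reading comes with each control period).
- camera(name): name is "scene" or "top"; returns the picture (384x512x3 uint8, red, green, blue); there is no depth.
- get_calibration(name): a dict with "fx", "fy", "cx", "cy" (pixels), "view" (4x4, takes a point from world to camera coordinates). Camera axes: x right, y down, z forward; pixel columns grow to the right and rows downward; lengths in m; the calibration is good to about 2 mm. A picture is of the moment at which its call begins. get_calibration takes no time and is no camera call.
- bot.job_done(): hands the job in; it is judged then, once.
The state is a dict: "time": time; "q": joint angles; "qd": joint speeds; "joint_efforts": joint torques, N m; "ee_pos": TCP position; "tcp_rot": TCP orientation; "wrist_force": force on the tool from outside, world axes, zero at the start; "torque": the same for the moment, N m; "opening": finger opening in m; "grasp_force": force on a finger pad.
Only numpy, scipy, OpenCV 4.12 (cv2) and the standard library are available. Lean on these libraries where they do the work, as an engineer would, in place of code of your own. Each camera call takes 0.05 s, during which the arm holds its last target. There are 200 camera calls.

TASK

Pick up the loaded phone carrier by its blue grip tab and hang its two rollers on the open upper end of the sloped queue rail, above the orange check pawl, setting it down lightly by feel. Keeping the rollers down on the rail, ease it down the slope through the sprung pawl, let go of it just beyond so that it rolls to the stop by itself, and see that it has come to rest there. Never force the rail, and leave the other things on the bench alone.

Things in the scene. Friction and masses are not known exactly. Their poses are not given: they have to be found in the camera images.
- stand: Fixed aluminium stand on a dark foot plate carrying the sloped queue rail. Origin on the bench under the rail's line, z up, +y down the slope, -x the open side from which carriers are hung. The rail (flat bar on edge, 6 mm thick, 16 mm high) lies in the plane x = 0. Posts stand 56 mm and more behind it (+x). Only the stand is measured, not the hand-set slope of the rail.
- rail_pivot (a point): Low pivot of the rail, on its top (running) edge, 178 mm above the bench; same axes as the stand. From here the edge rises towards -y for 400 mm to its open end. Slope is set by hand and NOT measured: anything from 4 to 9 degrees; find it by feel or by eye. From 245 mm up-slope down to the stop an anti-jump bar (5 mm round) runs 33 to 38 mm above the edge.
- load_ground (a point): Point on the bench straight below the best place for the carrier's roller middle when it is set down on the open upper end (348 mm up-slope of the pivot; 332 to 365 will do, further down the pawl is in the way). The running edge is 202 to 233 mm above this point, depending on the unknown slope. Same axes as the stand.
- stop_ground (a point): Point on the bench below the carrier's roller middle when it stands against the red buffer of the end stop (42 mm up-slope of the pivot). Same axes as the stand.
- pawl (a joint): Orange one-way check pawl behind the rail, nose 275 mm up-slope of the pivot. 0: nose up (sprung); about 0.25 rad when a roller's nut going down-slope pushes it under. Clicks up after each of the two rollers and bars the way back; the carrier is through when its middle is under 238 mm up-slope (let go at about 225). Takes about 3 to 6 N along the rail; does not yield to the carrier's weight.
- carrier_center (a point): Carrier, 246 mm high, 0.3 kg: black bin 50 x 164 x 34 mm (x, y, z), phone on edge in it (top at 75 mm), steel hook plate on its -x side, blue grip tab on top. Point: in the plate's middle plane, 123 mm above the underside; x towards the rollers, z up. Tab: 8 mm thick (x), 34 wide (y), 74 to 122 mm above this point; keep fingertips over 80 mm above it to clear the anti-jump bar.
- carrier_axle (a point): Middle between the two white roller axles (at y = -30, +30 mm), 14.5 mm in +x and 51 mm above carrier_center; rides 12 mm above the rail's edge (rim radius 17; V-groove guides 6 mm either side). On the rail its +x is the stand's +x, +y down-slope. The hook is open to +x: it goes over the rail from -x, phone under the bar (70 mm free between phone and bar when seated), then down.
- drive_center (a point): Bystander: silver external drive 78 x 112 x 14 mm, its centre.
- cleaner_center (a point): Bystander: clear bottle with blue cap, 52 mm diameter, 120 mm high, its centre.
- driver_grip (a point): Bystander: screwdriver with red handle, 150 mm long, lying; the middle of its handle.

How it is judged (in metres and radians):
On the way, in this order (a step that is already met when the one before it is completed fails the run):
1. the held carrier's rollers bear lightly (1 to 15 N) on the rail's open upper end, above the pawl (contact force between the fingers and carrier above 1 N and contact force between carrier and stand between 1 and 15 N and y of carrier_axle in the frame of stand between -0.18 and -0.133 m and x of carrier_axle in the frame of stand between -0.006 and 0.006 m), for 0.3 s.
2. the held carrier's second roller pushes the pawl down as it goes through (contact force between the fingers and carrier above 1 N and value of joint pawl above 0.12 rad and y of carrier_axle in the frame of stand above -0.09 m), for 0.05 s.
3. still held, the carrier is through the pawl, which is up again, and its rollers bear lightly (0.5 to 15 N) on the rail (contact force between the fingers and carrier above 0.5 N and contact force between carrier and stand between 0.5 and 15 N and value of joint pawl below 0.05 rad and y of carrier_axle in the frame of stand between -0.055 and 0.03 m), for 0.1 s.
4. the carrier is let go on the rail's upper half, the pawl up behind it (contact force between the fingers and carrier below 0.1 N and value of joint pawl below 0.05 rad and contact force between carrier and stand above 0.3 N and y of carrier_axle in the frame of stand between -0.055 and 0.06 m), for 0.04 s.
At the end, for the whole second after the job is handed in: The carrier hangs free by both rollers on the rail, at rest (under 20 mm/s) against the stop (its middle within about 10 mm of the stop position), upright to 0.25 rad, with the pawl up (y of carrier_axle in the frame of stand between 0.138 and 0.16 m and x of carrier_axle in the frame of stand between -0.008 and 0.008 m and height (world z) of carrier_axle above 0.185 m and angle between carrier_axle's own z axis and vertical below 0.25 rad and contact force between carrier and stand above 1 N and value of joint pawl below 0.05 rad and linear speed of carrier below 0.02 m/s); the robot touches nothing.
It fails at once if the held carrier is pressed on the rail, the pawl or the stand with more than 20 N (contact force between carrier and stand above 20 N and contact force between the fingers and carrier above 0.5 N).
It fails at once if the gripper or arm pushes on the stand or rail with more than 10 N (contact force between the arm and stand above 10 N).
It fails at once if the carrier is tipped by more than 0.6 rad (angle between carrier_axle's own z axis and vertical above 0.6 rad).
It fails at once if a bystander is moved by more than 20 mm (distance of any of drive_center, cleaner_center, driver_grip from where it was at the start of the episode above 0.02 m).
It also fails if it takes over 64 s, if anything falls off the work surface, if the arm or the gripper's body presses on something with over 40 N, if the wrist force passes 120 N, or if a joint passes its speed limit or range.

## Working session

There is one attempt and no reset: what is moved stays moved. The work goes in short steps, Python scripts to look and compute and a tool call to move; the robot and the scene stay as the last step left them, time stands still between calls to the robot, and variables do not carry over. Pictures are saved under pics/ and viewed, at most 10 in all, crops included, and the job is handed in when it is done.

Besides the shell and the picture viewer there is one more tool, called after ">>>" as name(argument=value, ...) on one line, values as JSON. carry_out: Moves the arm, as the interface text tells. Shifts and turns lie within -1 to 1; 1 stands for 0.04 m of shift or 0.1 rad of turn. Its arguments: {"type":"object","properties":{"targets":{"type":"string"},"newtons":{"type":"number"}},"required":["targets"]}

```bash
ls; mkdir -p pics; python3 - <<'E'
from workcell import monitor, camera, get_calibration
import cv2,numpy as np
for n in("scene","top"):
    im=camera(n)[:,:,::-1]; cv2.imwrite(f"pics/{n}0.png",cv2.resize(im,(800,600),interpolation=cv2.INTER_CUBIC))
    c=get_calibration(n); print(n,c["fx"],c["fy"],c["cx"],c["cy"]); print(np.round(c["view"],4))
o=monitor.get_obs(); print(o)
E
```

```text
pics
scene 466.1639053139746 466.1639053139746 251.41216951070152 194.0598295138119
[[ 0.4045  0.9143 -0.0199 -0.1543]
 [ 0.5192 -0.2475 -0.818  -0.1962]
 [-0.7529  0.3205 -0.5748  1.6141]
 [ 0.      0.      0.      1.    ]]
top 405.2026568743051 405.2026568743051 244.02667553242452 196.77804224721055
[[ 0.0299 -0.9992  0.0254 -0.1143]
 [-0.9899 -0.0331 -0.1376  0.588 ]
 [ 0.1383 -0.021  -0.9902  1.1312]
 [ 0.      0.      0.      1.    ]]
{'time': 0.1, 'q': array([-6.46294036e+01,  5.00792092e+00,  1.00400164e+01,  9.50978812e+01,
        5.34750428e-04,  9.00004543e+01]), 'qd': array([ 0.02580732, -0.11148631,  0.09810324, -0.00690508, -0.01056647,
       -0.0565344 ]), 'joint_efforts': array([-8.27228359e-05, -5.21560800e+01,  4.65655375e+01,  1.60013797e-02,
        6.98884492e-06, -3.23067120e-06]), 'ee_pos': array([ 0.23566545, -0.4969659 ,  0.40406326]), 'tcp_rot': array([-1.79934214e+02, -5.34228493e-04,  2.53701415e+01]), 'wrist_force': array([0.19918444, 0.48274435, 0.69363099]), 'torque': array([-0.02654106, -0.0141021 ,  0.01685949]), 'grasp_force': 0.0, 'opening': 0.08524251265411976}
```

View pics/scene0.png

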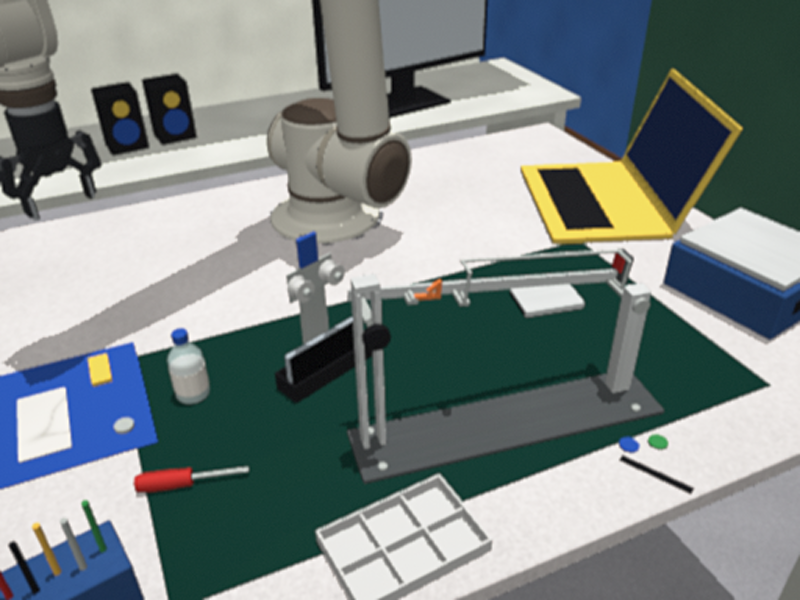

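View pics/top0.png

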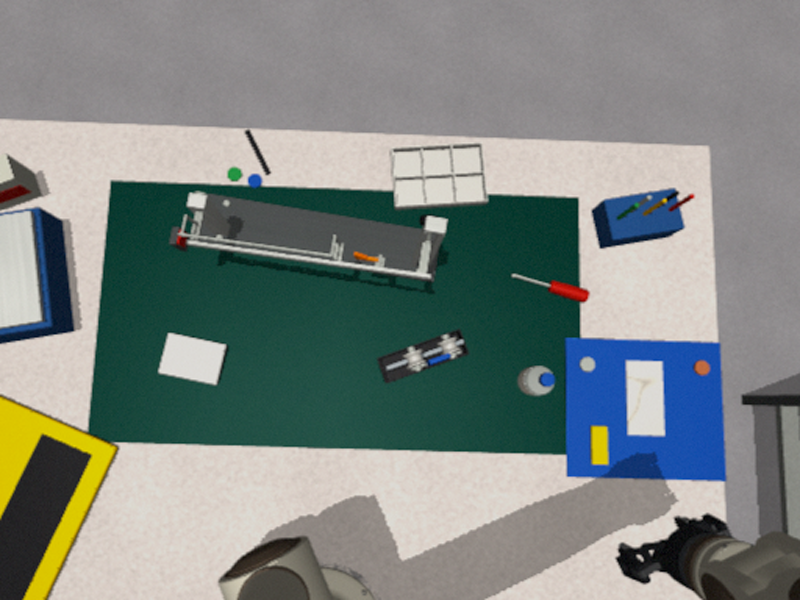

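The scene view shows the carrier at about (310,310) with its blue tab at (307,248), and the rail running from (355,290) to (625,265). In the top view the rail runs from (435,278) to (183,238), the tab is at (440,357), and the bottle is at (537,380). I'll zoom in on both views.

```bash
python3 - <<'E'
import cv2
from workcell import camera
s=camera("scene")[:,:,::-1]; t=camera("top")[:,:,::-1]
cv2.imwrite("pics/s_raw.png",s);cv2.imwrite("pics/t_raw.png",t)
def up(a,k): return cv2.resize(a,None,fx=k,fy=k,interpolation=cv2.INTER_CUBIC)
# scene crop x175..425,y140..260 ; top crop x105..305,y115..250
cv2.imwrite("pics/s1.png",up(s[140:310,175:425],3.2))
cv2.imwrite("pics/t1.png",up(t[115:250,105:305],4))
E
```

```text
(no output)
```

View pics/s1.png

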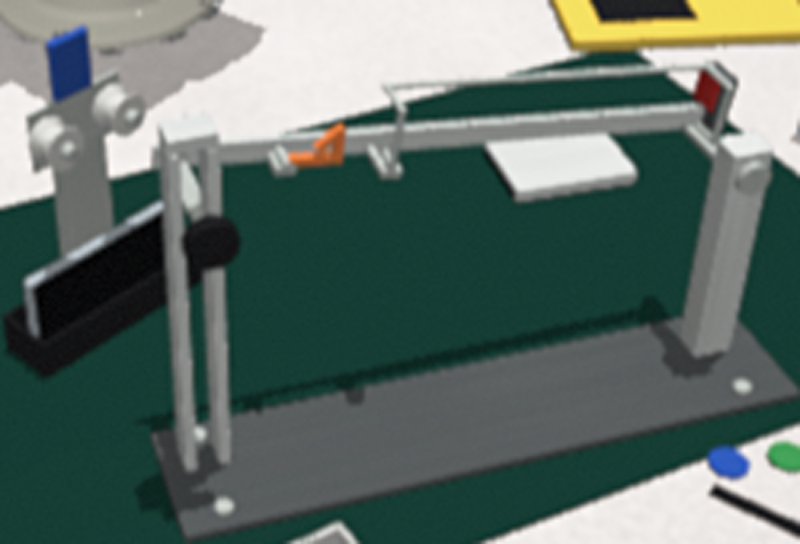

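View pics/t1.png

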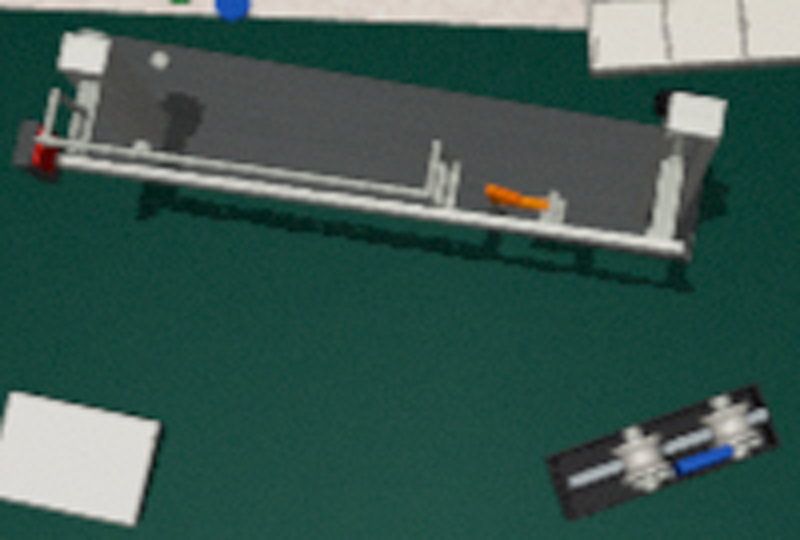

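```bash
cat > h.py <<'E'
import numpy as np, cv2
from workcell import monitor, camera, get_calibration
C={n:get_calibration(n) for n in("scene","top")}
def proj(n,p):
    c=C[n]; q=np.atleast_2d(p)@c["view"][:3,:3].T+c["view"][:3,3]
    return np.c_[c["fx"]*q[:,0]/q[:,2]+c["cx"], c["fy"]*q[:,1]/q[:,2]+c["cy"]]
def ray(n,u):
    c=C[n]; R=c["view"][:3,:3]; o=-R.T@c["view"][:3,3]
    d=R.T@np.array([(u[0]-c["cx"])/c["fx"],(u[1]-c["cy"])/c["fy"],1]); return o,d
def onz(n,u,z):
    o,d=ray(n,u); return o+d*(z-o[2])/d[2]
def tri(us,ut):
    o1,d1=ray("scene",us);o2,d2=ray("top",ut)
    s=np.linalg.lstsq(np.c_[d1,-d2],o2-o1,rcond=None)[0]
    a,b=o1+s[0]*d1,o2+s[1]*d2; return (a+b)/2,np.linalg.norm(a-b)
S=lambda x,y:(175+(x+.5)/3.2-.5,140+(y+.5)/3.2-.5)   # s1 crop -> raw
T=lambda x,y:(105+(x+.5)/4-.5,115+(y+.5)/4-.5)
E
python3 - <<'E'
from h import *
print("cams",ray("scene",(0,0))[0],ray("top",(0,0))[0])
s=cv2.imread("pics/s_raw.png").astype(int);t=cv2.imread("pics/t_raw.png").astype(int)
for c in (130,160,190,240,265):
    r0=int(115+ (160+(c-105)*4/625*0-0)/4)
    y=115+(161+ (4*(c-105)-60)*86/625)/4; r=int(y)-5
    print("top",c,r,t[r:r+11,c].mean(1).astype(int))
for c in (248,290,310,340,370,390):
    y=140+(140-(3.2*(c-175)-217)*35/483)/3.2; r=int(y)-6
    print("scene",c,r,s[r:r+14,c].mean(1).astype(int))
for nm,a,b in [("tabtop",S(68,36),T(705,460)),("rollA",S(62,148),T(730,425)),("rollB",S(123,110),T(640,458)),("post",S(188,130),T(697,115)),("post2",S(745,150),T(85,52)),("railend",S(153,150),T(687,243)),("pawl",S(342,130),T(490,190))]:
    print(nm,*tri(a,b))
E
```

```text
cams [ 1.37949443 -0.42490355  0.76428643] [ 0.42905532 -0.07088604  1.20387469]
top 130 151 [156 151 103  88 178 200 136  70  48  44  47]
top 160 155 [143 161 107  79 170 202 151  86  52  48  46]
top 190 159 [118 162 112  77 157 198 186 115  57  46  49]
top 240 166 [111 129 144 157 192 210 190 116  49  30  22]
top 265 170 [ 77  80  79  92 192 215 150  93  52  39  47]
scene 248 177 [233 234 234 235 235 234 231 199 144 129 132 134 133 110]
scene 290 174 [190  93  38  37  61 129 193 193 145 129 139 168 182 161]
scene 310 172 [ 43  43  45  42  36  87 172 203 164 133 131 132 132 115]
scene 340 170 [ 45  44  43  42  44 100 174 191 147 130 131 130 139 181]
scene 370 168 [ 44  44  44  40  55 118 185 193 145 129 131 134 130 104]
scene 390 167 [215 139  64  36  73 145 176 153 132 131 130 137 165 172]
tabtop [ 0.48792188 -0.17989449  0.24301939] 0.0025510435640183973
rollA [ 0.51568049 -0.20206969  0.17132837] 0.006079816223237768
rollB [ 0.49228639 -0.14585302  0.17427136] 0.003678989497688073
post [ 0.68804248 -0.16782904  0.27942223] 0.0018628771023186414
post2 [0.74142277 0.21790272 0.18490465] 0.00023862814916534106
railend [ 0.6221392  -0.16846125  0.22492466] 0.0027609193265856528
pawl [ 0.65153192 -0.0464585   0.22301471] 0.00203268523773299
```

```bash
python3 - <<'E'
from h import *
from scipy.optimize import least_squares
t=[(130,155.9),(160,159.95),(190,164.4),(265,174.9)]
s=[(290,180.2),(310,178.7),(340,176.5),(370,174.6),(390,172.9)]
def P(p,y): return np.c_[p[0]+p[1]*y,y,p[2]+p[3]*y]
Y=np.linspace(-.2,.25,91)
def res(p):
    r=[]
    for n,pts in(("top",t),("scene",s)):
        q=proj(n,P(p,Y)); q=q[np.argsort(q[:,0])]
        r+=[np.interp(u,q[:,0],q[:,1])-v for u,v in pts]
    return r
f=least_squares(res,[.65,0,.2,-.1]);p=f.x;print(p,f.fun.round(2))
print("yaw",np.degrees(np.arctan(-p[1])),"slope",np.degrees(np.arctan(-p[3]/np.hypot(1,p[1]))))
im=cv2.imread("pics/t_raw.png").astype(int)
print(im[174:179,268:284].mean(2).astype(int))   # open end
print(im[150:158,104:128].mean(2).astype(int))
q=proj("top",P(p,Y))
for c in (275,276,277,118,115,227.5): # columns -> y
    y=np.interp(c,q[::-1,0],Y[::-1]); print(c,P(p,y))
E
```

```text
[ 0.64117826  0.13362228  0.20551469 -0.12402292] [-0.06  0.13 -0.08  0.01 -0.03  0.03  0.08 -0.17  0.09]
yaw -7.610908961538366 slope 7.008227107108242
[[202 201 194 195 165  96  51  51  50  69  71  42  48  44  46  46]
 [215 214 212 210 203 176 153 130  71  61  60  46  42  46  49  42]
 [191 202 215 217 216 212 205 167  81  53  54  44  46  46  43  47]
 [118 127 144 150 152 161 182 157  90  63  43  45  41  47  47  45]
 [ 62  71  84  94  90  94 108 101  80  69  45  40  47  46  45  43]]
[[ 37  45  39  44  37  61  76  77  77  83 113 132 148 166 161 157 159 158
  166 166 162 162 151 112]
 [ 42  41  42  45  46  65  75  74  77  76  79  89  84  94  97 102 108 123
  144 159 168 166 164 161]
 [ 40  43  40  43  55  69  75  75  79  79  65  53  33  28  30  32  34  91
  144 149 126 141 132 114]
 [ 44  43  39  42  61  77  74  77  71  82  68  35  28  27  41  74  94 110
  128 123 111 119 102  70]
 [ 40  41  41  43  61  75  77  78  65  77  74  29  31  26  47  96 156 184
  181 183 183 173 159 127]
 [ 39  38  43  45  64  78  78  76  63  63  60  32  26  30  50  97 153 193
  202 202 202 199 193 186]
 [ 40  40  38  44  50  49  52  51  44  43  37  30  26  25  39  62  98 119
  128 134 142 152 168 178]
 [ 43  37  35  39  41  42  37  34  31  30  32  32  22  33  32  33  47  61
   62  68  77  91 103 111]]
275 [[ 0.61895728 -0.166297    0.22613933]]
276 [[ 0.61863127 -0.16873681  0.22644192]]
277 [[ 0.61830544 -0.17117519  0.22674433]]
118 [[0.67263804 0.2354381  0.17631497]]
115 [[0.67371456 0.24349455 0.17531578]]
227.5 [[ 0.63466712 -0.04872798  0.21155807]]
```

Both crops give consistent fits. The rail slope is about 7°, with the open end at about (0.619, -0.168, 0.226) and stand yaw about -7.6°. The carrier axle middle is about (0.504, -0.174, 0.173) with yaw about 20–22°. I'll raise the tool and turn it toward yaw 110 while refining the tab.

>>> carry_out(targets="0 0 -0.125 0 0 -0.92 1;0 0 -0.125 0 0 -0.92 1;0 0 -0.125 0 0 -0.92 1;0 0 -0.125 0 0 -0.92 1;0 0 -0.125 0 0 -0.92 1;0 0 -0.125 0 0 -0.92 1;0 0 -0.125 0 0 -0.92 1;0 0 -0.125 0 0 -0.92 1")

```text
time: 0.87
ee_pos: [0.2357, -0.4969, 0.4447]
tcp_rot: [-180.0, -0.0, 67.8]
wrist_force: [0.1, 1.0, 0.0]
opening: 0.085
grasp_force: 0.0
```

>>> carry_out(targets="0 0 0 0 0 -0.92 1;0 0 0 0 0 -0.92 1;0 0 0 0 0 -0.92 1;0 0 0 0 0 -0.92 1;0 0 0 0 0 -0.92 1;0 0 0 0 0 -0.92 1;0 0 0 0 0 -0.92 1;0 0 0 0 0 -0.92 1")

```text
time: 1.53
ee_pos: [0.2357, -0.497, 0.4445]
tcp_rot: [-180.0, -0.0, 110.0]
wrist_force: [0.4, 0.5, -0.9]
opening: 0.0849
grasp_force: 0.0
```

```bash
python3 - <<'E'
from h import *
for n,f,(x0,x1,y0,y1) in(("top","t",(265,300,215,240)),("scene","s",(180,215,140,175))):
    im=cv2.imread(f"pics/{f}_raw.png").astype(int)[y0:y1,x0:x1]
    m=((im[:,:,0]-im[:,:,2]>60)).astype(np.uint8)
    ys,xs=np.nonzero(m); r=cv2.minAreaRect(np.c_[xs+x0,ys+y0].astype(np.float32))
    print(n,len(xs),r,cv2.boxPoints(r).round(1).tolist())
b=[onz("top",T(*p),.034) for p in((550,458),(757,385),(568,518),(776,443))]
print(np.round(b,4)); 
for i,j in((0,1),(2,3)):
    d=b[i]-b[j]; print(np.degrees(np.arctan2(-d[0],d[1])),np.linalg.norm(d))
o=monitor.get_obs();print(o["ee_pos"],o["tcp_rot"],o["q"].round(1))
E
```

```text
top 54 ((280.5000305175781, 229.50003051757812), (3.7947328090667725, 13.914020538330078), 71.56504821777344) [[273.29998779296875, 229.89999389648438], [286.5, 225.5], [287.70001220703125, 229.10000610351562], [274.5, 233.5]]
scene 213 ((196.2804718017578, 159.02439880371094), (21.092426300048828, 11.595312118530273), 83.6598129272461) [[189.39999389648438, 149.1999969482422], [200.89999389648438, 147.89999389648438], [203.1999969482422, 168.89999389648438], [191.6999969482422, 170.10000610351562]]
[[ 0.4982 -0.0931  0.034 ]
 [ 0.5559 -0.2421  0.034 ]
 [ 0.4556 -0.1073  0.034 ]
 [ 0.5142 -0.2564  0.034 ]]
21.190133487478004 0.15977926061092165
21.43711326544742 0.1601833969089586
[ 0.23566748 -0.49695953  0.44448822] [-1.79997170e+02 -2.20725004e-02  1.09971531e+02] [-64.6   6.1  15.8  99.7  -0.    5.4]
```

```bash
python3 - <<'E'
from h import *
print(onz("top",(280.5,229.5),.245),onz("scene",(196.3,159.2),.221),onz("scene",(195.1,148.3),.245))
b=np.array([.506,-.1747]) # bin centre
p=(onz("top",(280.5,229.5),.245)[:2]+onz("scene",(196.3,159.2),.221)[:2])/2
a=np.radians(110);R=np.array([[np.cos(a),np.sin(a)],[np.sin(a),-np.cos(a)]])
print(p,"tool shift units",R.T@(p-[.2357,-.497])/.04)
E
```

```text
[ 0.48767609 -0.17999086  0.245     ] [ 0.48751956 -0.17951211  0.221     ] [ 0.47979069 -0.17759066  0.245     ]
[ 0.48759783 -0.17975148] tool shift units [5.29904895 8.63029777]
```

>>> carry_out(targets="0.33 0.54 0 0 0 0 1;0.33 0.54 0 0 0 0 1;0.33 0.54 0 0 0 0 1;0.33 0.54 0 0 0 0 1;0.33 0.54 0 0 0 0 1;0.33 0.54 0 0 0 0 1;0.33 0.54 0 0 0 0 1;0.33 0.54 0 0 0 0 1")

```text
time: 2.2
ee_pos: [0.3633, -0.3382, 0.4446]
tcp_rot: [-180.0, -0.0, 109.7]
wrist_force: [0.3, 0.1, 0.2]
opening: 0.0851
grasp_force: 0.0
```

>>> carry_out(targets="0.335 0.54 0 0 0 0 1;0.335 0.54 0 0 0 0 1;0.335 0.54 0 0 0 0 1;0.335 0.54 0 0 0 0 1;0.335 0.54 0 0 0 0 1;0.335 0.54 0 0 0 0 1;0.335 0.53 0 0 0 -0.23 1;0 0 0 0 0 0 1")

```text
time: 2.87
ee_pos: [0.4749, -0.1975, 0.4441]
tcp_rot: [180.0, -0.1, 111.3]
wrist_force: [-0.1, -0.6, 0.9]
opening: 0.0856
grasp_force: 0.0
```

```bash
python3 - <<'E'
from h import *
o=monitor.get_obs();p=o["ee_pos"][:2];print(o["ee_pos"],o["tcp_rot"],o["q"].round(1))
a=np.radians(o["tcp_rot"][2]);R=np.array([[np.cos(a),np.sin(a)],[np.sin(a),-np.cos(a)]])
print(R.T@([.4876,-.1798]-p)/.04)
cv2.imwrite("pics/s2.png",cv2.resize(camera("scene")[90:260,130:330,::-1],None,fx=3,fy=3,interpolation=cv2.INTER_CUBIC))
E
```

```text
[ 0.47490019 -0.19754184  0.44413748] [ 1.79982231e+02 -6.23904474e-02  1.11265750e+02] [-22.6   1.2  10.5  99.4   0.1  46.1]
[0.29819053 0.45674799]
```

View pics/s2.png

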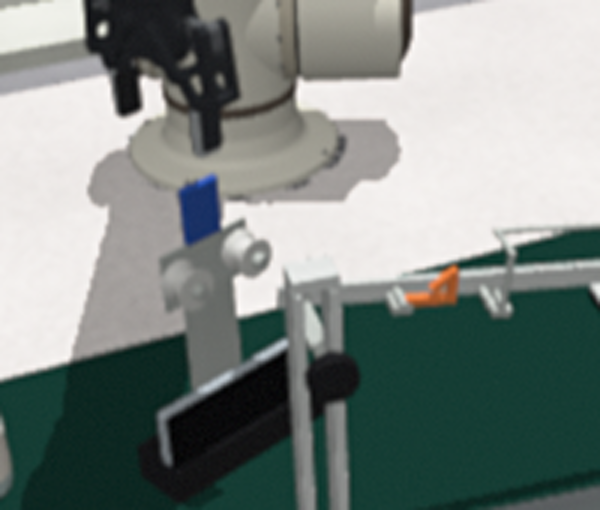

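The gripper hangs over the tab, with fingers at (125,100) and (205,140) and the tab at (200,210) in the crop. I'll make the remaining lateral shift, then descend.

>>> carry_out(targets="0.3 0.457 0 0 0 0 1;0 0 0 0 0 0 1;0 0 0.24 0 0 0 1;0 0 0.24 0 0 0 1;0 0 0.24 0 0 0 1;0 0 0.24 0 0 0 1;0 0 0.24 0 0 0 1;0 0 0.24 0 0 0 1", newtons=40)

```text
time: 3.58
ee_pos: [0.4855, -0.1826, 0.3858]
tcp_rot: [-180.0, -0.0, 111.0]
wrist_force: [0.1, 1.4, -0.0]
opening: 0.0855
grasp_force: 0.0
```

>>> carry_out(targets="0 0 0 0 0 0 0;0 0 0 0 0 0 -0.4;0 0 0 0 0 0 -1;0 0 0 0 0 0 -1;0 0 0 0 0 0 -1;0 0 0 0 0 0 -1;0 0 0 0 0 0 -1;0 0 0 0 0 0 -1", newtons=40)

```text
time: 4.25
ee_pos: [0.4858, -0.1824, 0.3875]
tcp_rot: [180.0, 0.0, 111.0]
wrist_force: [0.1, -0.6, 2.2]
opening: 0.0075
grasp_force: 40.0
```

>>> carry_out(targets="0 0 -0.1 0 0 0 -1;0 0 -0.25 0 0 0 -1;0 0 -0.35 0 0 0 -1;0 0 -0.35 0 0 0 -1;0 0 -0.35 0 0 0 -1;0 0 -0.35 0 0 0 -1;0 0 -0.25 0 0 0 -1;0 0 -0.2 0 0 0 -1")

```text
time: 4.92
ee_pos: [0.4858, -0.1823, 0.4765]
tcp_rot: [180.0, 0.0, 111.0]
wrist_force: [0.0, 0.1, -2.6]
opening: 0.0075
grasp_force: 39.0
```

>>> carry_out(targets="0.3 0 0 0 0 0.3 -1;0.4 0 0 0 0 0.5 -1;0.4 0 0 0 0 0.7 -1;0.4 0 0 0 0 0.7 -1;0.3 0 0 0 -0.2 0.7 -1;0.2 0 0 0 -0.3 0.7 -1;0.1 0 0 0 -0.3 0.7 -1;0 0 0 0 0 0.4 -1")

```text
time: 5.58
ee_pos: [0.4657, -0.1003, 0.4751]
tcp_rot: [179.4, 4.6, 83.9]
wrist_force: [-0.1, 0.4, -3.9]
opening: 0.0075
grasp_force: 39.0
```

>>> carry_out(targets="0 0 0 0 -0.2 0.2 -1;0 0 0 0 -0.2 0.05 -1;0 0 0 0 0 0 -1;0 0 0 0 0 0 -1;0 0 0 0 0 0 -1;0 0 0 0 0 0 -1;0 0 0 0 0 0 -1;0 0 0 0 0 0 -1")

```text
time: 6.25
ee_pos: [0.4658, -0.1013, 0.4747]
tcp_rot: [179.2, 6.8, 82.6]
wrist_force: [0.2, -0.4, -3.6]
opening: 0.0076
grasp_force: 39.0
```

```bash
cat >> h.py <<'E'
from scipy.spatial.transform import Rotation as Ro
psi=np.radians(-7.61);X=np.array([np.cos(psi),np.sin(psi),0]);Yd=np.array([-np.sin(psi),np.cos(psi),0])
END=np.array([.6191,-.1675,0]); OFF=np.array([.0025,.0145,.2135])
LOAD=END+.0516*Yd
def where(o=None):
    o=o or monitor.get_obs(); R=Ro.from_euler("xyz",o["tcp_rot"],degrees=True).as_matrix()
    ax=o["ee_pos"]+R@OFF; d=ax-LOAD; L=np.array([X@d,Yd@d,ax[2]])
    return R,ax,L   # L: x offset, y from load point, axle z
E
python3 - <<'E'
from h import *
o=monitor.get_obs();R,ax,L=where(o);print(o["ee_pos"],o["tcp_rot"],o["wrist_force"],o["q"].round(1));print(ax,L)
print("tool x in stand",[X@R[:,0],Yd@R[:,0],R[2,0]],"tool y",[X@R[:,1],Yd@R[:,1],R[2,1]])
tgt=LOAD-.09*X+[0,0,.2623]
print("to staging (units)",R.T@(tgt-ax)/.04,"to above",R.T@(LOAD+[0,0,.2623]-ax)/.04)
E
```

```text
[ 0.46581826 -0.10131972  0.47471691] [179.24692311   6.80139168  82.60314736] [ 0.20628037 -0.42023532 -3.55710052] [-10.7  -3.6   9.2 101.7  -6.7  86.6]
[ 0.48004672 -0.12613525  0.26263087] [-0.14330647 -0.02901431  0.26263087]
tool x in stand [np.float64(-0.003693934832810215), np.float64(0.9929557608900195), np.float64(-0.11842808687458134)] tool y [np.float64(0.9999009136546843), np.float64(0.005276317573181349), np.float64(0.013050798649687674)]
to staging (units) [ 0.71630511  1.33624885 -0.05954391] to above [ 0.70799375  3.5860259  -0.02898052]
```

>>> carry_out(targets="0.1 0.2 0 0.13 0 0 -1;0.12 0.3 0 0 0 0 -1;0.12 0.3 0 0 0 0 -1;0.12 0.3 0 0 0 0 -1;0.12 0.2 0 0 0 0 -1;0.12 0.05 0 0 0 0 -1;0 0 0 0 0 0 -1;0 0 0 0 0 0 -1")

```text
time: 6.92
ee_pos: [0.5227, -0.0804, 0.4715]
tcp_rot: [-180.0, 6.8, 82.6]
wrist_force: [0.1, -0.4, -3.3]
opening: 0.0074
grasp_force: 39.1
```

```bash
python3 - <<'E'
from h import *
s=camera("scene")[:,:,::-1].copy();t=camera("top")[:,:,::-1].copy()
cv2.imwrite("pics/s3r.png",s);cv2.imwrite("pics/t3r.png",t)
o=monitor.get_obs();R,ax,L=where(o);print(L,o["tcp_rot"],proj("scene",ax),proj("top",ax))
k=lambda a:cv2.resize(a,None,fx=4,fy=4,interpolation=cv2.INTER_CUBIC)
cv2.imwrite("pics/c3.png",np.hstack([k(s[120:250,190:290]),k(t[150:280,200:300])]))
E
```

```text
[-0.09258144 -0.00111547  0.25957985] [179.96989652   6.81624527  82.60099891] [[233.46309533 146.38170947]] [[249.74996101 208.3555708 ]]
```

View pics/c3.png

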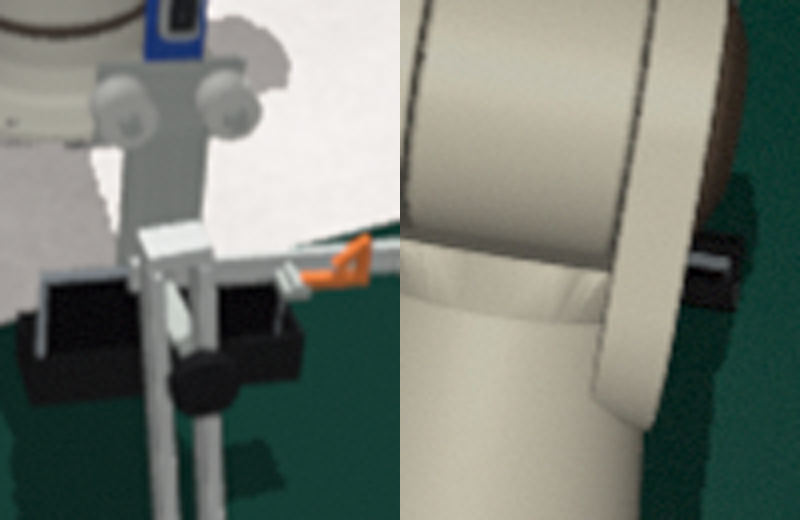

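Left crop: the rollers are at about (125,110) and (232,103), level with the rail's slope and matching the prediction. The arm hides the carrier in the top view. I'll move in over the rail.

>>> carry_out(targets="0 0.2 0 0 0 0 -1;0 0.35 0 0 0 0 -1;0 0.35 0 0 0 0 -1;0 0.35 0 0 0 0 -1;0 0.35 0 0 0 0 -1;0 0.35 0 0 0 0 -1;0 0.24 0 0 0 0 -1;0 0.12 0 0 0 0 -1")

```text
time: 7.68
ee_pos: [0.6159, -0.0929, 0.4709]
tcp_rot: [-180.0, 6.8, 82.6]
wrist_force: [-0.3, 0.1, -3.4]
opening: 0.0071
grasp_force: 39.1
```

>>> carry_out(targets="0 0 0.07 0 0 0 -1;0 0 0.07 0 0 0 -1;0 0 0.07 0 0 0 -1;0 0 0.07 0 0 0 -1;0 0 0.07 0 0 0 -1;0 0 0 0 0 0 -1;0 0 0 0 0 0 -1;0 0 0 0 0 0 -1")

```text
time: 8.35
ee_pos: [0.6142, -0.0941, 0.4579]
tcp_rot: [180.0, 6.8, 82.6]
wrist_force: [0.3, 0.7, -2.6]
opening: 0.0072
grasp_force: 39.1
```

```bash
python3 - <<'E'
from h import *
s=camera("scene")[:,:,::-1].copy();t=camera("top")[:,:,::-1].copy()
o=monitor.get_obs();R,ax,L=where(o);print(L,ax,o["tcp_rot"],o["wrist_force"],proj("scene",ax),proj("top",ax),proj("scene",LOAD+[0,0,.2203]))
k=lambda a:cv2.resize(a,None,fx=4,fy=4,interpolation=cv2.INTER_CUBIC)
cv2.imwrite("pics/c4.png",np.hstack([k(s[120:250,190:290]),k(t[120:250,200:300])]))
E
```

```text
[ 0.0002484  -0.0022665   0.24563709] [ 0.62587942 -0.1186339   0.24563709] [179.96274643   6.80862562  82.59942147] [ 0.47253335 -0.28988581 -3.50539117] [[244.40869557 173.34152935]] [[256.15288844 171.30523993]] [[245.76028024 183.27878871]]
```

View pics/c4.png

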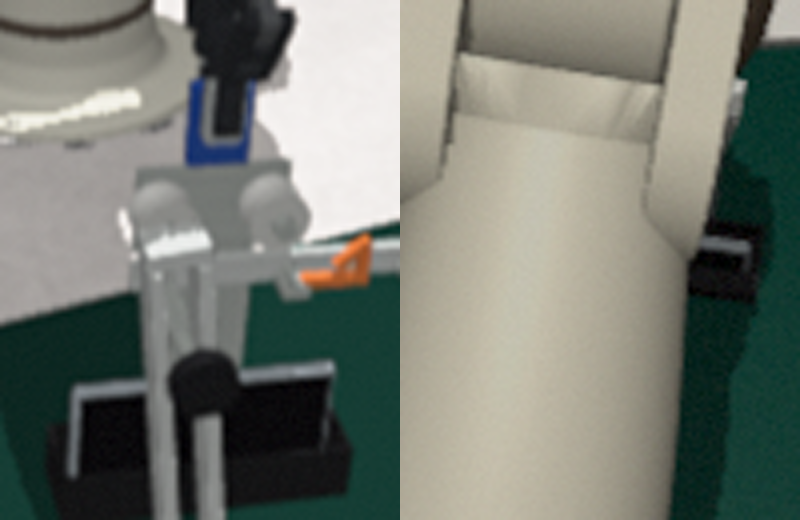

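The right roller is at (270,208), just above the rail (top edge at row ~250), and the phone and bin hang clear underneath. I'll lower slowly by feel.

>>> carry_out(targets="0 0 0.05 0 0 0 -1;0 0 0.05 0 0 0 -1;0 0 0.04 0 0 0 -1;0 0 0.02 0 0 0 -1;0 0 0.02 0 0 0 -1;0 0 0.02 0 0 0 -1;0 0 0 0 0 0 -1;0 0 0 0 0 0 -1")

```text
time: 9.12
ee_pos: [0.6143, -0.0951, 0.4497]
tcp_rot: [180.0, 6.8, 82.6]
wrist_force: [-0.5, -0.8, -4.4]
opening: 0.0076
grasp_force: 39.1
```

>>> carry_out(targets="0 0 0.012 0 0 0 -1;0 0 0.012 0 0 0 -1;0 0 0.012 0 0 0 -1;0 0 0.012 0 0 0 -1;0 0 0 0 0 0 -1;0 0 0 0 0 0 -1;0 0 0 0 0 0 -1;0 0 0 0 0 0 -1")

```text
time: 9.78
ee_pos: [0.6142, -0.0953, 0.4478]
tcp_rot: [180.0, 6.8, 82.6]
wrist_force: [-0.1, 0.6, -3.7]
opening: 0.0074
grasp_force: 39.1
```

```bash
python3 - <<'E'
from h import *
o=monitor.get_obs();R,ax,L=where(o);print(L,o["ee_pos"],o["wrist_force"],o["torque"])
E
```

```text
[ 0.00027333 -0.00348055  0.23552807] [ 0.61424286 -0.09532449  0.44781432] [-0.07722769  0.5769769  -3.67192146] [0.28211427 0.03626833 0.03915922]
```

>>> carry_out(targets="0 0 0.012 0 0 0 -1;0 0 0.012 0 0 0 -1;0 0 0.012 0 0 0 -1;0 0 0.012 0 0 0 -1;0 0 0 0 0 0 -1;0 0 0 0 0 0 -1;0 0 0 0 0 0 -1;0 0 0 0 0 0 -1")

```text
time: 10.45
ee_pos: [0.6142, -0.0956, 0.4459]
tcp_rot: [180.0, 6.8, 82.6]
wrist_force: [0.1, -0.0, -4.3]
opening: 0.0073
grasp_force: 39.1
```

>>> carry_out(targets="0 0 0.01 0 0 0 -1;0 0 0.01 0 0 0 -1;0 0 0.01 0 0 0 -1;0 0 0 0 0 0 -1;0 0 0 0 0 0 -1;0 0 0 0 0 0 -1;0 0 0 0 0 0 -1;0 0 0 0 0 0 -1")

```text
time: 11.12
ee_pos: [0.6142, -0.0957, 0.4448]
tcp_rot: [180.0, 6.8, 82.6]
wrist_force: [-0.5, 0.4, -1.9]
opening: 0.0074
grasp_force: 39.4
```

>>> carry_out(targets="0 0 0.01 0 0 0 -1;0 0 0 0 0 0 -1;0 0 0 0 0 0 -1;0 0 0 0 0 0 -1;0 0 0 0 0 0 -1;0 0 0 0 0 0 -1;0 0 0 0 0 0 -1;0 0 0 0 0 0 -1")

```text
time: 11.78
ee_pos: [0.6141, -0.0957, 0.4445]
tcp_rot: [180.0, 6.8, 82.6]
wrist_force: [-1.5, 0.9, 1.7]
opening: 0.0072
grasp_force: 39.9
```

```bash
python3 - <<'E'
from h import *
o=monitor.get_obs();R,ax,L=where(o);print(L,o["ee_pos"],o["tcp_rot"],o["wrist_force"],o["torque"])
E
```

```text
[ 0.00027056 -0.00386147  0.23219679] [ 0.61414264 -0.09570139  0.44448045] [179.97085481   6.80787381  82.60086598] [-1.46960742  0.88914223  1.68260189] [ 0.22899261  0.40673107 -0.07071178]
```

Contact is about 5 N and the height agrees with the estimate. Next I'll ease down the slope, first up to the pawl.

>>> carry_out(targets="0.05 -0.008 0 0 0 0 -1;0.08 0 0 0 0 0 -1;0.08 0 0 0 0 0 -1;0.08 0 0 0 0 0 -1;0.08 0 0 0 0 0 -1;0.08 0 0 0 0 0 -1;0.05 0 0 0 0 0 -1;0 0 0 0 0 0 -1")

```text
time: 12.45
ee_pos: [0.6165, -0.0754, 0.4419]
tcp_rot: [180.0, 6.8, 82.6]
wrist_force: [-0.3, 0.9, 2.3]
opening: 0.0076
grasp_force: 40.0
```

```bash
python3 - <<'E'
from h import *
o=monitor.get_obs();R,ax,L=where(o);print(L,o["ee_pos"],o["tcp_rot"],o["wrist_force"],o["torque"])
E
```

```text
[-6.71382701e-05  1.65777682e-02  2.29619079e-01] [ 0.61653037 -0.07544592  0.44190918] [179.97999088   6.79748403  82.63163417] [-0.2556111   0.93091837  2.2629681 ] [0.1276118  0.06411021 0.02751864]
```

>>> carry_out(targets="0.06 0 0 0 0 0 -1;0.06 0 0 0 0 0 -1;0.06 0 0 0 0 0 -1;0.06 0 0 0 0 0 -1;0.06 0 0 0 0 0 -1;0.06 0 0 0 0 0 -1;0.06 0 0 0 0 0 -1;0.06 0 0 0 0 0 -1")

```text
time: 13.12
ee_pos: [0.6189, -0.0572, 0.4397]
tcp_rot: [180.0, 6.9, 82.6]
wrist_force: [-1.2, -3.1, 2.3]
opening: 0.0075
grasp_force: 39.9
```

>>> carry_out(targets="0.05 0 0 0 0 0 -1;0.05 0 0 0 0 0 -1;0.05 0 0 0 0 0 -1;0.05 0 0 0 0 0 -1;0.05 0 0 0 0 0 -1;0.05 0 0 0 0 0 -1;0.05 0 0 0 0 0 -1;0.05 0 0 0 0 0 -1")

```text
time: 13.78
ee_pos: [0.621, -0.0407, 0.4379]
tcp_rot: [180.0, 6.7, 82.6]
wrist_force: [-0.2, 3.2, 3.5]
opening: 0.0075
grasp_force: 40.3
```

```bash
python3 - <<'E'
from h import *
o=monitor.get_obs();R,ax,L=where(o);print(L,o["ee_pos"],o["tcp_rot"],o["wrist_force"],o["torque"])
E
```

```text
[-0.0002852   0.05185957  0.22555132] [ 0.62095471 -0.04068587  0.4378672 ] [179.97992713   6.73228464  82.63315437] [-0.18661537  3.1873053   3.53303685] [1.05167852 0.07029173 0.02669133]
```

The first roller is through (the force reversed). I'll carry on to the second.

>>> carry_out(targets="0.1 0 -0.004 0 0 0 -1;0.1 0 0 0 0 0 -1;0.1 0 0 0 0 0 -1;0.1 0 0 0 0 0 -1;0.1 0 0 0 0 0 -1;0.1 0 0 0 0 0 -1;0.1 0 0 0 0 0 -1;0.05 0 0 0 0 0 -1")

```text
time: 14.45
ee_pos: [0.6249, -0.0112, 0.4341]
tcp_rot: [-180.0, 6.8, 82.6]
wrist_force: [0.1, 0.3, -0.3]
opening: 0.0075
grasp_force: 39.7
```

```bash
python3 - <<'E'
from h import *
o=monitor.get_obs();R,ax,L=where(o);print(L,o["ee_pos"],o["tcp_rot"],o["wrist_force"],o["torque"])
E
```

```text
[-0.00041578  0.08134905  0.22182305] [ 0.62486019 -0.01119208  0.43411766] [-179.99535572    6.80178198   82.62102367] [ 0.11677833  0.27752913 -0.27198923] [ 0.16855416  0.1111443  -0.04975209]
```

>>> carry_out(targets="0.055 0 0.004 0 0 0 -1;0.055 0 0.002 0 0 0 -1;0.055 0 0 0 0 0 -1;0.055 0 0 0 0 0 -1;0.055 0 0 0 0 0 -1;0.055 0 0 0 0 0 -1;0.055 0 0 0 0 0 -1;0.055 0 0 0 0 0 -1")

```text
time: 15.12
ee_pos: [0.627, 0.0055, 0.4321]
tcp_rot: [180.0, 6.8, 82.6]
wrist_force: [-0.4, -2.9, 1.4]
opening: 0.0071
grasp_force: 39.9
```

>>> carry_out(targets="0.06 0 0.002 0 0 0 -1;0.06 0 0 0 0 0 -1;0.06 0 0 0 0 0 -1;0.06 0 0 0 0 0 -1;0.06 0 0 0 0 0 -1;0.06 0 0 0 0 0 -1;0.06 0 0 0 0 0 -1;0.06 0 0 0 0 0 -1")

```text
time: 15.78
ee_pos: [0.6295, 0.0248, 0.4297]
tcp_rot: [180.0, 6.8, 82.6]
wrist_force: [-0.7, 1.4, 3.4]
opening: 0.0075
grasp_force: 40.1
```

```bash
python3 - <<'E'
from h import *
o=monitor.get_obs();R,ax,L=where(o);print(L,o["ee_pos"],o["tcp_rot"],o["wrist_force"],o["torque"])
E
```

```text
[-0.00050299  0.11761484  0.2173824 ] [0.62950549 0.02478474 0.42967099] [179.98402352   6.80384502  82.61077312] [-0.73526295  1.37222978  3.43252809] [ 0.05037226  0.17540385 -0.08743366]
```

>>> carry_out(targets="0.04 0 -0.003 0 0 0 -1;0.04 0 -0.003 0 0 0 -1;0.04 0 0 0 0 0 -1;0 0 0 0 0 0 -1;0 0 0 0 0 0 -1;0 0 0 0 0 0 -1;0 0 0 0 0 0 -1;0 0 0 0 0 0 -1")

```text
time: 16.45
ee_pos: [0.6301, 0.0291, 0.4292]
tcp_rot: [180.0, 6.8, 82.6]
wrist_force: [0.1, 1.3, -0.6]
opening: 0.0075
grasp_force: 39.9
```

```bash
python3 - <<'E'
from h import *
s=camera("scene")[:,:,::-1].copy()
o=monitor.get_obs();R,ax,L=where(o);print(L,o["wrist_force"],o["torque"],proj("scene",ax))
cv2.imwrite("pics/c5.png",cv2.resize(s[100:240,200:340],None,fx=4,fy=4,interpolation=cv2.INTER_CUBIC))
E
```

```text
[-0.00053528  0.1219289   0.21696059] [-0.2217006   0.6236447   0.01396533] [0.1335412  0.07907725 0.03050997] [[300.01473158 174.76157538]]
```

View pics/c5.png

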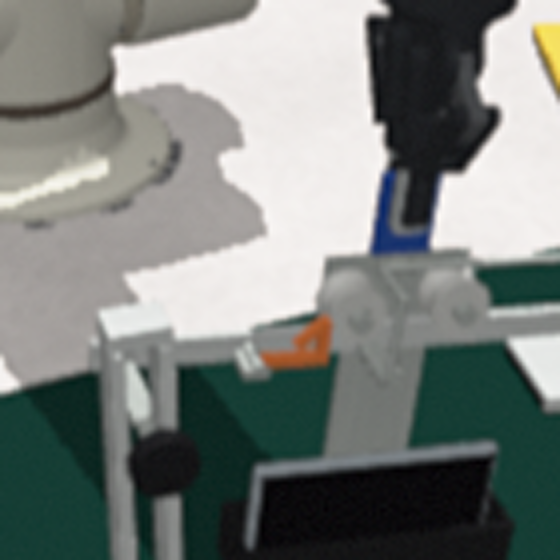

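The pawl is up at (315,345), right behind the left roller at (360,310). Both rollers sit on the rail, middle at about 225 mm up-slope. I'll let go now.

>>> carry_out(targets="0 0 0 0 0 0 -0.3;0 0 0 0 0 0 -0.3;0 0 0 0 0 0 -0.3;0 0 0 0 0 0 -0.3;0 0 0 0 0 0 -0.3;0 0 0 0 0 0 -0.3;0 0 0 0 0 0 -0.3;0 0 0 0 0 0 -0.3")

```text
time: 17.17
ee_pos: [0.6301, 0.0292, 0.4294]
tcp_rot: [180.0, 6.8, 82.6]
wrist_force: [-0.5, 0.7, 0.2]
opening: 0.03
grasp_force: 0.0
```

>>> carry_out(targets="0 0 -0.1 0 0 0 -0.3;0 0 -0.2 0 0 0 -0.3;0 0 -0.3 0 0 0 -0.3;0 0 -0.3 0 0 0 -0.3;0 0 -0.3 0 0 0 -0.3;0 0 -0.3 0 0 0 -0.3;0 0 -0.3 0 0 0 -0.3;0 0 -0.2 0 0 0 -0.3")

```text
time: 17.83
ee_pos: [0.6309, 0.0388, 0.5108]
tcp_rot: [179.9, 6.8, 82.6]
wrist_force: [-0.8, -0.5, 0.9]
opening: 0.0301
grasp_force: 0.0
```

```bash
python3 - <<'E'
from h import *
s=camera("scene")[:,:,::-1].copy(); print(monitor.get_obs()["time"],proj("scene",LOAD+.3037*Yd+[0,0,.178+.042*.1215+.012]))
cv2.imwrite("pics/c6.png",cv2.resize(s[100:270,200:420],None,fx=3,fy=3,interpolation=cv2.INTER_CUBIC))
E
```

```text
17.8833 [[374.65206638 169.5840966 ]]
```

View pics/c6.png

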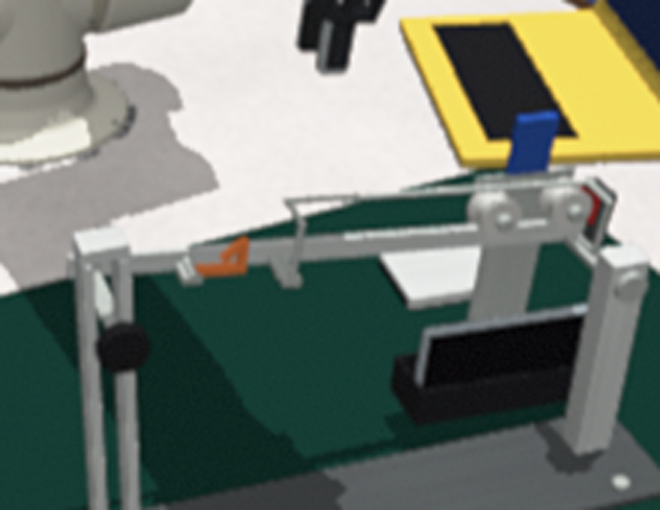

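The carrier has rolled to the red buffer, with rollers at (497,212) and (570,203), and the pawl is up. I'll wait for any swing to die out and check that it is still.

>>> carry_out(targets="0 0 0 0 0 0 -0.3;0 0 0 0 0 0 -0.3;0 0 0 0 0 0 -0.3;0 0 0 0 0 0 -0.3;0 0 0 0 0 0 -0.3;0 0 0 0 0 0 -0.3;0 0 0 0 0 0 -0.3;0 0 0 0 0 0 -0.3")

```text
time: 18.55
ee_pos: [0.6312, 0.0386, 0.5087]
tcp_rot: [180.0, 6.8, 82.6]
wrist_force: [-0.7, 0.9, 0.3]
opening: 0.0301
grasp_force: 0.0
```

>>> carry_out(targets="0 0 0 0 0 0 -0.3;0 0 0 0 0 0 -0.3;0 0 0 0 0 0 -0.3;0 0 0 0 0 0 -0.3;0 0 0 0 0 0 -0.3;0 0 0 0 0 0 -0.3;0 0 0 0 0 0 -0.3;0 0 0 0 0 0 -0.3")

```text
time: 19.22
ee_pos: [0.6313, 0.0386, 0.5088]
tcp_rot: [180.0, 6.8, 82.6]
wrist_force: [0.3, 1.3, -0.8]
opening: 0.0297
grasp_force: 0.0
```

>>> carry_out(targets="0 0 0 0 0 0 -0.3;0 0 0 0 0 0 -0.3;0 0 0 0 0 0 -0.3;0 0 0 0 0 0 -0.3;0 0 0 0 0 0 -0.3;0 0 0 0 0 0 -0.3;0 0 0 0 0 0 -0.3;0 0 0 0 0 0 -0.3")

```text
time: 19.88
ee_pos: [0.6313, 0.0386, 0.5088]
tcp_rot: [180.0, 6.8, 82.6]
wrist_force: [-0.0, 0.6, 0.8]
opening: 0.0298
grasp_force: 0.0
```

>>> carry_out(targets="0 0 0 0 0 0 -0.3;0 0 0 0 0 0 -0.3;0 0 0 0 0 0 -0.3;0 0 0 0 0 0 -0.3;0 0 0 0 0 0 -0.3;0 0 0 0 0 0 -0.3;0 0 0 0 0 0 -0.3;0 0 0 0 0 0 -0.3")

```text
time: 20.55
ee_pos: [0.6313, 0.0386, 0.5088]
tcp_rot: [180.0, 6.8, 82.6]
wrist_force: [1.1, -0.3, -0.6]
opening: 0.0301
grasp_force: 0.0
```

```bash
python3 - <<'E'
from h import *
ims=[camera("scene")[:,:,::-1].astype(int) for _ in range(8)]
def tab(im):
    c=im[120:170,350:410]; m=(c[:,:,0]-c[:,:,2]>60)&(c[:,:,0]>90); ys,xs=np.nonzero(m); return xs.mean()+350,ys.mean()+120,len(xs)
for i in ims: print(np.round(tab(i),2), np.abs(i-ims[0])[150:260,330:410].mean().round(2))
cv2.imwrite("pics/c7.png",cv2.resize(ims[-1][100:270,200:420].astype(np.uint8),None,fx=3,fy=3,interpolation=cv2.INTER_CUBIC))
E
```

```text
[378.15 147.12 255.  ] 0.0
[378.16 147.16 256.  ] 0.89
[378.14 147.13 257.  ] 0.9
[378.15 147.08 254.  ] 0.89
[378.13 147.16 255.  ] 0.89
[378.13 147.13 254.  ] 0.89
[378.13 147.09 256.  ] 0.89
[378.12 147.09 253.  ] 0.89
```

View pics/c7.png

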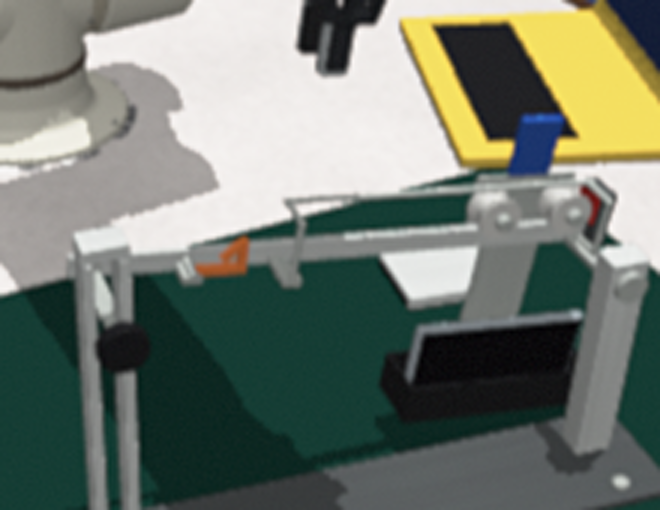

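The carrier stands still against the red buffer, with the rollers at (497,212) and (570,203), the pawl up at (225,258) and the gripper clear. I'll hand it in.

```bash
python3 -c "
from workcell import bot; print(bot.job_done())"
```

```text
the job is handed in; nothing more can be done
None
```

The job is handed in: I hung the carrier on the rail, eased it through the pawl and let it go, and it rolled to the stop by itself, where the camera shows it at rest with the pawl up and the gripper clear (no pass/fail verdict came back).

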